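Hold a circuit board up to the inspection camera

ROBOT

A 6-joint arm with a two-finger parallel gripper is mounted at the origin on a cart in front of the work surface, level with it; the furniture and walls round the work are solid. World frame = base frame: x ahead of the robot, y to its left, z up, the work surface at z = 0. Lengths are in m, angles in rad, forces in N, time in s.
With the tool pointing down it reaches from about 0.325 to 0.875 m from the base axis. Payload 4.4 kg.
Tool frame: the origin (TCP) lies midway between the tips of the shut fingers; the grasp point (between the pads) lies 19 mm behind it; z points along the fingers, y is the line along which they close (so a half turn about z gives the same grasp; the last joint's range is limited). The gripper opens to 85 mm and grips with 20 to 120 N. Pads are 22 mm wide; open, the fingers measure 114 mm over their backs; the gripper's body (76 mm by 85 mm) begins 54 mm behind the grasp point. The pads swing forward as they close: fully open they stand 13 mm farther back than shut.
Start: joints at [-0.15, 0.207, 1.542, -0, 1.393, -0.15], TCP at [0.575, -0, 0.231] pointing down, gripper open.
Joint ranges: [-2.73, 2.73], [-0.86, 2.22], [0.23, 2.46], [-1.11, 4.25], [0.08, 2.63], [-2.82, 2.82]. Speed limits (rad/s): [2.79, 2.79, 3.14, 3.14, 3.14, 3.14].

INTERFACE

Orientations are given as [roll, pitch, yaw] about the fixed x, y, z axes, in that order (R = Rz(yaw) Ry(pitch) Rx(roll)).
In Python, from rig import arm gives the robot as it stands.
- The arm moves only by the tool step_hand, called after ">>>" by a JSON object that holds its "fn" and its "kwargs". Schema: {"type":"object","properties":{"moves":{"type":"array","items":{"type":"array","prefixItems":[{"type":"array","items":{"type":"number"},"minItems":3,"maxItems":3},{"type":"array","items":{"type":"number"},"minItems":3,"maxItems":3}],"minItems":2,"maxItems":2},"minItems":1,"maxItems":5},"finger_gap":{"type":"number"},"only":{"type":"string"},"quiet":{"type":"boolean"},"lines":{"type":"string"}},"required":["moves"],"additionalProperties":false}. moves is a list of rows, 1 to 5 of them, each written [[dx, dy, dz], [rx, ry, rz]]: dx, dy, dz in m, then a rotation vector rx, ry, rz in rad; each row is the pose to reach, as a shift and turn from the pose commanded when the call began, along the tool's axes at that moment; what a row does not reach only later rows make up. A row lasts 1/8 s, in which the tool goes at most 0.0625 m and 0.188 rad, less where a joint would pass 70% of its speed; a pose out of reach is approached as far as the arm can. finger_gap is the opening from 0.0 (shut) to 1.0 (fully open), set as the call begins (left out keeps the last). The fingers move at their own pace and stop on an object; the grip force is fixed at half the most. Time passes only in rows, so rows that do not move let the fingers close. The tool returns the time, the measured TCP pose, the force, the opening and the grip force at its end. only (a regular expression) keeps the lines of the reply that match it, lines (a string "A,B") keeps lines A to B, and quiet returns only ok. Input that does not fit is refused with a message, and nothing moves.
- arm.state(): the state, without advancing time (a new reading comes with each control period).
- arm.grab_frame(name): name is "scene" or "side" or "wrist"; returns the picture (384x512x3 uint8, red, green, blue); there is no depth.
- arm.calibration(name): a dict with "K" (3x3 intrinsics, pixels), "R" (3x3) and "t" (3): a world point X has camera coordinates R X + t. Camera axes: x right, y down, z forward; pixel columns grow to the right and rows downward; lengths in m; the calibration is good to about 2 mm. The wrist camera is an equidistant fisheye: a pixel r from the principal point sees the ray r / f radians off the axis. A picture is of the moment at which its call begins: read the wrist's pose just before it. calibration takes no time and is no camera call; for the wrist camera it gives the pose at the moment of the call.
- arm.finish_job(): hands the job in; it is judged then, once.
The state is a dict: "clock": time; "joint_pos": joint angles; "qvel": joint speeds; "effort": joint torques, N m; "eef_pos": TCP position; "eef_rot": TCP orientation; "force": force on the tool from outside, world axes, zero at the start; "moment": the same for the moment, N m; "finger_gap": opening from 0.0 (shut) to 1.0 (fully open); "finger_force": force on a finger pad.
Only numpy, scipy, OpenCV 4.12 (cv2) and the standard library are available. Lean on these libraries where they do the work, as an engineer would, in place of code of your own. Each camera call takes 0.05 s, during which the arm holds its last target. There are 200 camera calls.

TASK

Take the smallest of the three circuit boards out of the rack and hold it up in the air in front of the inspection camera: component side towards the lens and square to it, same end up as in the rack and not turned askew, with the middle of the board on the lens axis about 13 cm from the glass. Finish while holding it there, still, in the gripper. Leave the other two boards in their slots, do not knock the camera out of its setting, and do not disturb the heat sink, jar and tin standing around.

Things in the scene. Friction and masses are not known exactly. Their poses are not given: they have to be found in the camera images.
- small_board: Smallest green circuit board, 45x70 mm, 8 mm thick with components, 30-75 g. Stands on a short end, 20 mm deep in any one rack slot, 1 mm play; top 50 mm free, gripped across the 45 mm by its long edges. Origin: middle of bare back. Own x: width (-22 to 23 mm); y: length (+-35 mm), up in the rack; z: out of component side (0 to 8 mm), in the rack facing rack +x, away from the robot.
- board_face (a point): Middle of the small board's component side (0.5, 0, 8 mm in the board's frame); same axes as the board.
- medium_board: Middle-sized green board, 62 x 84 mm, 8 mm thick, standing on a long edge (62 mm upright, 84 mm across) in another slot. Origin at the middle of its bare back face; own x points up, z out of the component side. To stay in its slot.
- large_board: Longest green board, 58 x 98 mm, 8 mm thick, standing on a long edge (58 mm upright, 98 mm across) in another slot. Origin at the middle of its bare back face; own x points up, z out of the component side. To stay in its slot.
- board_rack: Black rack fixed on the bench, 146 mm (x) by 126 mm (y), 28 mm high, grey side cheeks. Three slots across it along its y at x = -46, 0 and +46 mm, each 9.8 mm wide, 116 mm long, floor 8 mm above the bench. Origin at the centre of its underside; +x points away from the robot, give or take 0.5 rad of yaw.
- camera_stand: Inspection camera stand fixed on the bench: steel plate 110 x 100 x 12 mm with an upright column of 18 mm diameter, 412 mm high. Origin at the centre of the plate's underside. The camera head hangs on its -x side and looks to -x (roughly to the robot) and down.
- lens (a point): Centre of the camera's front glass (black lens barrel of 38 mm diameter on a grey 44 x 46 x 46 mm head). The lens looks along this point's -x; its y is level, its z is the picture's up. It looks 0.2 to 0.6 rad below level. Height and inclination differ from start to start and are held by stiff clamps.
- focus_spot (a point): Point in the empty air on the lens axis, 130 mm in front of the glass, where the middle of the board's component side (board_face) shall be; same axes as lens. Wanted: board z along this +x (towards the lens), board y along this +z.
- finned_heat_sink: Black finned heat sink 47 x 44 x 48 mm, loose on the bench, bystander. Origin at the centre of its underside.
- green_lid_jar: Clear jar with green lid, 52 mm diameter, 68 mm high, loose, bystander. Origin at the centre of its underside.
- flat_tin: Pale flat tin, 55 mm diameter, 27 mm high, loose, bystander. Origin at the centre of its underside.

How it is judged:
By the outcome, as a careful person would: the job done as asked, in the order asked, and still so for the second after the job is handed in, while the arm keeps its last pose, push and grip.
It also fails if it takes over 29 s, if anything falls off the work surface, if the arm or the gripper's body presses on something with over 40 N, if the wrist force passes 120 N, or if a joint passes its speed limit or range.

## Working session

There is one attempt and no reset: what is moved stays moved. The work goes in short steps, Python scripts to look and compute and a tool call to move; the robot and the scene stay as the last step left them, time stands still between calls to the robot, and variables do not carry over. Pictures are saved under pics/ and viewed, at most 10 in all, crops included, and the job is handed in when it is done.

```bash
mkdir -p pics; ls; python3 - <<'E'
from rig import arm
import cv2
for n in("scene","side","wrist"):
    cv2.imwrite(f"pics/{n}0.png",arm.grab_frame(n)[:,:,::-1])
    c=arm.calibration(n);print(n,c)
print(arm.state())
E
```

```text
pics
rig.py
scene {'K': array([[408.7441609 ,   0.        , 257.51656708],
       [  0.        , 408.7441609 , 191.64617218],
       [  0.        ,   0.        ,   1.        ]]), 'R': array([[ 0.62322614, -0.78186646, -0.01655317],
       [-0.37359014, -0.27906025, -0.88462183],
       [ 0.68703681,  0.55750355, -0.46601525]]), 't': array([-0.3802084 ,  0.37403985,  0.75714342])}
side {'K': array([[374.50106451,   0.        , 255.96435673],
       [  0.        , 374.50106451, 194.04727762],
       [  0.        ,   0.        ,   1.        ]]), 'R': array([[-0.99624247, -0.08657998,  0.00219986],
       [-0.05229456,  0.58109781, -0.81215184],
       [ 0.06903776, -0.8092152 , -0.58344198]]), 't': array([0.61294554, 0.17146509, 1.04070657])}
wrist {'K': array([[297.31863964,   0.        , 257.24122965],
       [  0.        , 297.31863964, 191.52808606],
       [  0.        ,   0.        ,   1.        ]]), 'R': array([[ 9.99999152e-01,  8.65356402e-04, -9.73433273e-04],
       [ 1.13242779e-03, -9.46881742e-01,  3.21579981e-01],
       [-6.43444898e-04, -3.21580810e-01, -9.46881919e-01]]), 't': array([-0.57413759, -0.04254369,  0.38030251])}
{'clock': 0.15, 'joint_pos': array([-1.50483674e-01,  2.07286499e-01,  1.54260124e+00, -7.64851586e-06,
        1.39349979e+00, -1.50508218e-01]), 'qvel': array([-0.00100961, -0.00245292, -0.00431358, -0.00341033, -0.00066721,
        0.00113401]), 'effort': array([ 5.23460058e-04, -3.83512866e+01, -2.92037880e+01, -1.78299792e-04,
        6.64118095e-03, -5.65601522e-05]), 'eef_pos': array([5.74425201e-01, 8.28229014e-05, 2.30368811e-01]), 'eef_rot': array([-3.13981694e+00, -2.61683187e-04,  1.57082199e+00]), 'force': array([-0.3457631 ,  0.00616961,  0.13581765]), 'moment': array([-0.01281828, -0.00237935, -0.03449685]), 'finger_force': 0.0, 'finger_gap': 0.9969576148490493}
```

View pics/scene0.png

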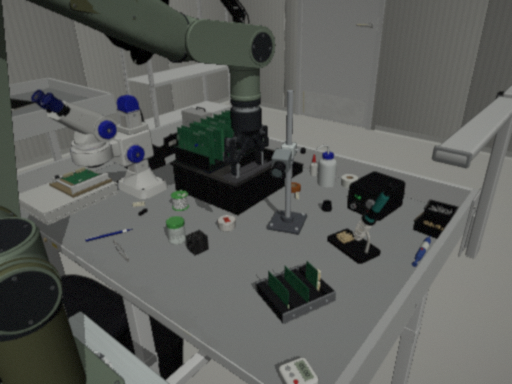

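View pics/side0.png

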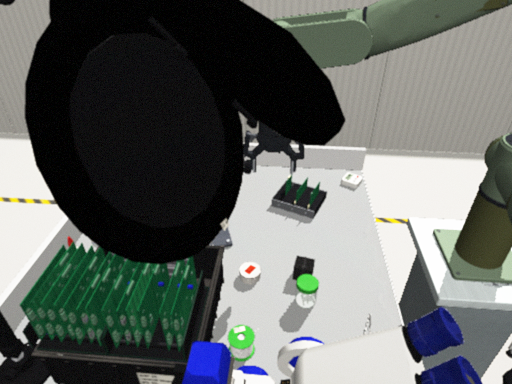

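View pics/wrist0.png

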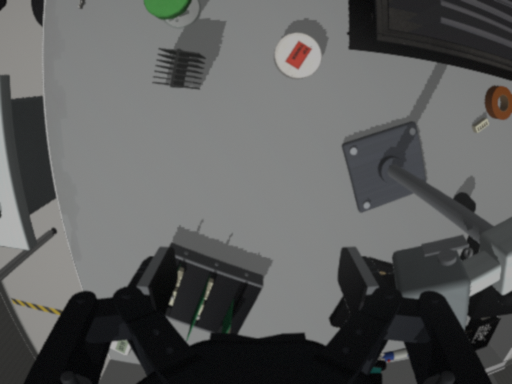

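The scene view shows the rack at about (295,290), the stand plate at (288,222) and the head at (287,165). The wrist view shows the rack at about (213,285), the plate at (385,165) and the head at (470,265). I'll look at enlarged crops next.

```bash
cat > h.py <<'E'
import numpy as np, cv2
from rig import arm
def ray(c,u,v,fish=False):
    K=c["K"];p=np.array([(u-K[0,2])/K[0,0],(v-K[1,2])/K[1,1]])
    if fish:
        r=np.hypot(*p);d=np.r_[p/r*np.sin(r),np.cos(r)] if r>1e-9 else np.array([0,0,1.])
    else: d=np.r_[p,1]
    d=c["R"].T@d
    return -c["R"].T@c["t"], d/np.linalg.norm(d)
def onz(c,u,v,z,fish=False):
    o,d=ray(c,u,v,fish);return o+d*(z-o[2])/d[2]
def tri(rays):
    A=np.zeros((3,3));b=np.zeros(3)
    for o,d in rays:
        P=np.eye(3)-np.outer(d,d);A+=P;b+=P@o
    x=np.linalg.solve(A,b);return x,[np.linalg.norm((np.eye(3)-np.outer(d,d))@(x-o)) for o,d in rays]
def proj(c,X,fish=False):
    x=c["R"]@np.asarray(X,float)+c["t"];K=c["K"]
    p=x[:2]/x[2]
    if fish:
        n=np.hypot(x[0],x[1]);p=x[:2]/n*np.arctan2(n,x[2])
    return p*K[0,0]+K[:2,2]
E
python3 - <<'E'
from h import *
s=cv2.imread("pics/scene0.png");w=cv2.imread("pics/wrist0.png")
a=cv2.resize(s[255:325,250:340],(400,311),interpolation=cv2.INTER_CUBIC)
b=cv2.resize(s[85:240,255:325],(270,598),interpolation=cv2.INTER_CUBIC)
d=cv2.resize(w[230:345,140:280],(350,287),interpolation=cv2.INTER_CUBIC)
o=np.zeros((600,800,3),np.uint8);o[:311,:400]=a;o[:598,410:680]=b;o[312:599,:350]=d
o=np.clip(o*1.6,0,255).astype(np.uint8)
cv2.imwrite("pics/c1.png",o)
c=arm.calibration("wrist");cs=arm.calibration("scene");cd=arm.calibration("side")
print("rack scene",onz(cs,295,293,.02)," wrist",onz(c,213,288,.02,1))
print("plate",onz(c,385,165,.012,1),onz(cs,288,222,.012))
E
```

```text
rack scene [ 0.48011851 -0.21626232  0.02      ]  wrist [ 0.50877046 -0.18848586  0.02      ]
plate [ 0.74390076 -0.002741    0.012     ] [ 0.73773333 -0.01758678  0.012     ]
```

View pics/c1.png

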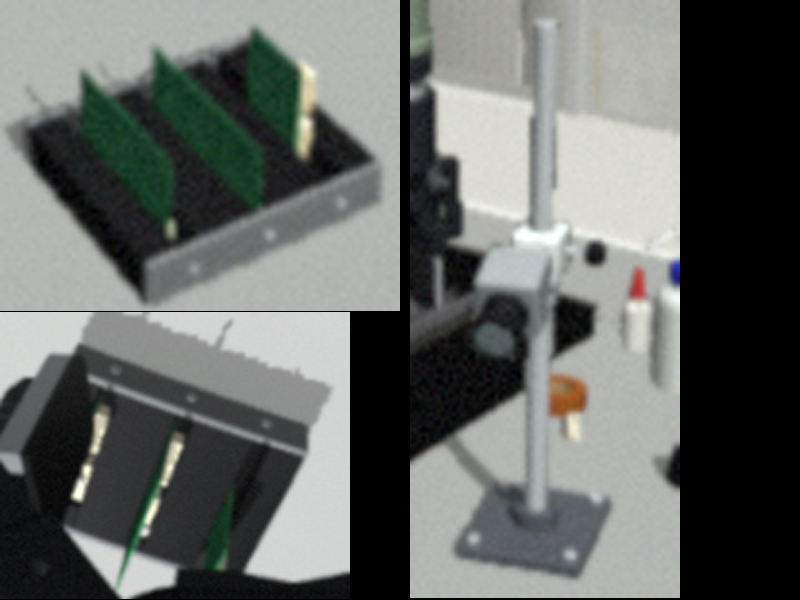

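The small board is in the farthest slot, with its green back towards the robot. I'll move the wrist camera over the rack for a cleaner view of the boards and the lens head.

>>> {"fn": "step_hand", "kwargs": {"moves": [[[-0.05,-0.02,-0.01],[0,0,0]],[[-0.1,-0.04,-0.02],[0,0,0]],[[-0.15,-0.06,-0.04],[0,0,0]],[[-0.2,-0.08,-0.05],[0,0,0]],[[-0.2,-0.08,-0.05],[0,0,0]]]}}

```text
clock: 0.78
eef_pos: [0.4941, -0.2035, 0.2822]
eef_rot: [3.14, 0.002, 1.565]
force: [-0.4, -0.1, -0.3]
finger_gap: 1.001
finger_force: 0.0
```

```bash
python3 - <<'E'
from h import *
import pickle
f={}
for n in("wrist","scene","side"):
    c=arm.calibration(n);f[n]=(c,arm.grab_frame(n)[:,:,::-1].copy())
pickle.dump(f,open("v1.pkl","wb"))
w=f["wrist"][1]
print(arm.state()["eef_pos"])
cv2.imwrite("pics/w1.png",np.clip(cv2.resize(w,(800,600),interpolation=cv2.INTER_CUBIC)*1.5,0,255))
E
```

```text
[ 0.49481887 -0.19935075  0.2806455 ][ WARN:0@3.725] global loadsave.cpp:1063 imwrite_ Unsupported depth image for selected encoder is fallbacked to CV_8U.
```

View pics/w1.png

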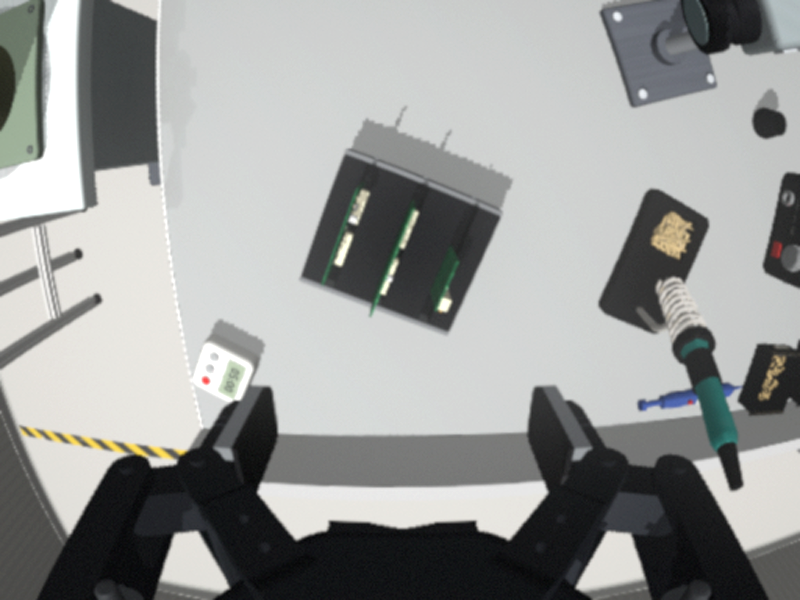

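The rack's top corners are at (348,150), (500,208), (449,332) and (303,280), in 800-px scale. The small board is in the right-hand slot, about (445,280), and the lens glass is at about (695,23). Next I'll measure the rack and get a zoomed crop.

```bash
python3 - <<'E'
from h import *
import pickle
f=pickle.load(open("v1.pkl","rb"));c,w=f["wrist"]
P=[onz(c,u*.64-.2,v*.64-.2,.028,1) for u,v in((348,150),(500,208),(449,332),(303,280))]
P=np.array(P);m=P.mean(0);print("rack",m)
for a,b in((0,1),(3,2),(3,0),(2,1)): d=P[b]-P[a];print(np.linalg.norm(d),np.arctan2(d[1],d[0]))
Q=[onz(c,u*.64-.2,v*.64-.2,.012,1) for u,v in((633,106),(716,84))]
d=Q[1]-Q[0];print("plate edge",Q,np.linalg.norm(d),np.arctan2(d[1],d[0]))
a=cv2.resize(w[150:215,260:325],(520,520),interpolation=cv2.INTER_CUBIC)
b=cv2.resize(w[0:70,425:512],(522//2*1,210),interpolation=cv2.INTER_CUBIC)
s=f["scene"][1];e=cv2.resize(s[135:195,265:310],(261,348),interpolation=cv2.INTER_CUBIC)
o=np.zeros((600,800,3),np.uint8);o[:520,:520]=a;o[:210,530:791]=b;o[220:568,530:791]=e
cv2.imwrite("pics/c2.png",np.clip(o*1.8,0,255).astype(np.uint8))
print("cam",-c["R"].T@c["t"])
E
```

```text
rack [ 0.49284478 -0.20541915  0.028     ]
0.1396638747683179 -0.3654838100003009
0.14249320741875693 -0.36842659612630924
0.12269801130718712 1.1993963280190645
0.12313314724777992 1.2223909198550147
plate edge [array([ 0.71266871, -0.07046853,  0.012     ]), array([ 0.81491744, -0.03180919,  0.012     ])] 0.10931306643405045 0.3614779182521175
cam [ 0.49419231 -0.12076099  0.4249091 ]
```

View pics/c2.png

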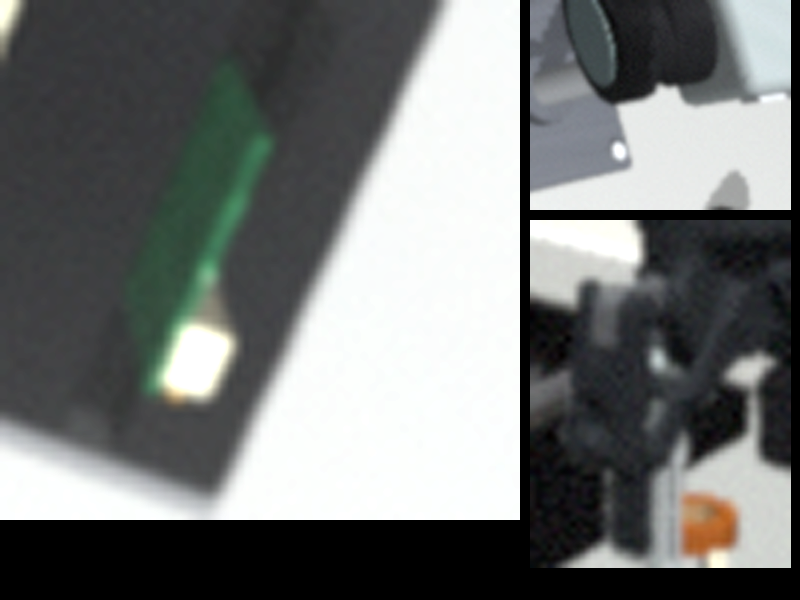

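```bash
python3 - <<'E'
from h import *
import pickle
f=pickle.load(open("v1.pkl","rb"));c,w=f["wrist"];cs=f["scene"][0]
A=onz(c,260+270/8-.5,150+140/8-.5,.078,1);B=onz(c,260+150/8-.5,150+390/8-.5,.078,1)
d=A-B;print("top",A,B,np.linalg.norm(d),np.arctan2(d[1],d[0])-np.pi/2)
m=(A+B)/2;print("mid",m)
y=-.365;R=np.array([[np.cos(y),-np.sin(y)],[np.sin(y),np.cos(y)]])
print("in rack",R.T@(m[:2]-np.array([.4928,-.2054])))
X,e=tri([ray(c,445.2,12.8,1),ray(cs,276.8,171.5)]);print("glass",X,e)
st=np.array([.746,-.0044]);dd=st-X[:2];print("stand-lens",np.linalg.norm(dd),np.arctan2(dd[1],dd[0]))
E
```

```text
top [ 0.53798404 -0.208315    0.078     ] [ 0.52044739 -0.24837764  0.078     ] 0.04373269531978654 -0.41260407741420435
mid [ 0.52921572 -0.22834632  0.078     ]
in rack [ 0.04220746 -0.00843614]
glass [ 0.63518324 -0.04828326  0.22877494] [np.float64(0.0003976059030002126), np.float64(0.00039760590300012426)]
stand-lens 0.11918932281020274 0.3770519496249063
```

The wrist and scene rays to the lens glass agree within 0.4 mm: (0.635, -0.048, 0.229), azimuth about 0.37. The small board sits at rack (42, -8) mm. Now a side look at the head to measure its inclination.

>>> {"fn": "step_hand", "kwargs": {"moves": [[[0.005,0.036,0.012],[0,0.175,0]],[[0.01,0.072,0.025],[0,0.35,0]],[[0.015,0.108,0.037],[0,0.525,0]],[[0.02,0.145,0.05],[0,0.7,0]],[[0.02,0.145,0.05],[0,0.7,0]]]}}

```text
clock: 1.55
eef_pos: [0.6388, -0.1783, 0.2194]
eef_rot: [-3.121, -0.71, 1.558]
force: [-1.2, 0.6, -1.0]
finger_gap: 1.0
finger_force: 0.0
```

```bash
python3 - <<'E'
from h import *
import pickle
f={}
for n in("wrist","scene"):
    c=arm.calibration(n);f[n]=(c,arm.grab_frame(n)[:,:,::-1].copy())
pickle.dump(f,open("v2.pkl","wb"))
c,w=f["wrist"];p=proj(c,[.66,-.04,.235],1);print(p,arm.state()["eef_pos"])
u,v=np.clip(p.astype(int)-[100,75],0,[312,234]);print(u,v)
cv2.imwrite("pics/w2.png",np.clip(cv2.resize(w[v:v+150,u:u+200],(800,600),interpolation=cv2.INTER_CUBIC)*1.6,0,255).astype(np.uint8))
E
```

```text
[286.61217069  51.04176543] [ 0.63972838 -0.17821988  0.22903237]
186 0
```

View pics/w2.png

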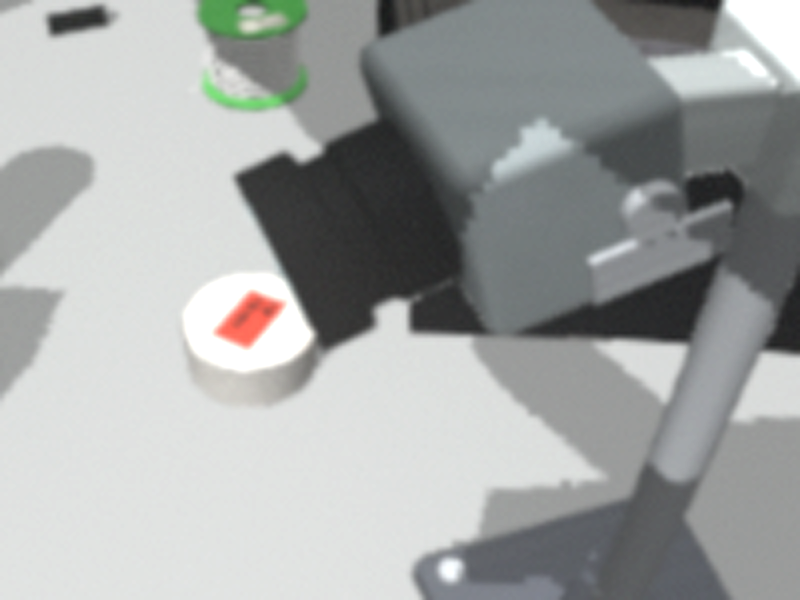

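The head is seen from its side: glass rim (237,178)–(325,347), near-face top edge (470,185)–(680,105), bottom edge (495,332)–(600,290). I'll intersect these with the vertical planes of the head.

```bash
python3 - <<'E'
from h import *
import pickle
f=pickle.load(open("v2.pkl","rb"));c=f["wrist"][0];f1=pickle.load(open("v1.pkl","rb"))
px=lambda p:(186+p[0]/4-.375,p[1]/4-.375)
X,e=tri([ray(f1["wrist"][0],445.2,12.8,1),ray(f1["scene"][0],276.8,171.5),ray(c,*px((279,263)),1)]);print("glass",X,e)
X2,e=tri([ray(f1["scene"][0],276.8,171.5),ray(c,*px((279,263)),1)]);print("glass2",X2,e)
for psi in(.34,.37,.40):
    ex=np.array([np.cos(psi),np.sin(psi),0]);n=np.array([-np.sin(psi),np.cos(psi),0])
    def hit(p,off):
        o,d=ray(c,*px(p),1);q=o+d*(((X+off*n-o)@n)/(d@n));return (q-X)@ex,(q-X)[2]
    def ang(a,b,off):
        A=np.array(hit(a,off));B=np.array(hit(b,off));D=B-A;return np.round([np.arctan2(D[1],D[0]),np.hypot(*D)],4)
    print(psi,"top",ang((470,185),(680,105),-.022),"bot",ang((495,332),(600,290),-.022),"front",ang((470,185),(495,332),-.022)-[np.pi*-.5,0],
     "rim",ang((237,178),(325,347),0)-[np.pi*-.5,0],"barrel",ang((237,178),(290,153),0),ang((325,347),(378,320),0), "c",hit((279,263),0))
E
```

```text
glass [ 0.63688304 -0.04737667  0.22728237] [np.float64(0.0007678129088861278), np.float64(0.0006424155992713226), np.float64(0.00039652430436838)]
glass2 [ 0.63720782 -0.04753519  0.22761445] [np.float64(0.00032461600515173376), np.float64(0.0003246160051517528)]
0.34 top [0.2772 0.0386] bot [0.2521 0.022 ] front [0.24319633 0.0397    ] rim [0.31459633 0.0524    ] barrel [0.295  0.0098] [0.3529 0.0121] c (np.float64(0.0003607198720844341), np.float64(-0.000382658906649902))
0.37 top [0.2461 0.0395] bot [0.2121 0.0225] front [0.24569633 0.0403    ] rim [0.31469633 0.0529    ] barrel [0.2687 0.0099] [0.3173 0.0121] c (np.float64(0.0003644503704373474), np.float64(-0.0003936654276796847))
0.4 top [0.2142 0.0406] bot [0.1712 0.0232] front [0.24839633 0.041     ] rim [0.31509633 0.0535    ] barrel [0.2419 0.0099] [0.2806 0.0122] c (np.float64(0.0003685940114171598), np.float64(-0.00040491220960678365))
```

```bash
python3 - <<'E'
from h import *
import pickle
from scipy.optimize import brentq
c=pickle.load(open("v2.pkl","rb"))["wrist"][0]
px=lambda p:(186+p[0]/4-.375,p[1]/4-.375)
X=np.array([.6369,-.0474,.2273]);psi=.368
ax=lambda a:np.array([np.cos(psi)*np.cos(a),np.sin(psi)*np.cos(a),np.sin(a)])
o,d1=ray(c,*px((237,178)),1);_,d2=ray(c,*px((325,347)),1)
v=(X-o)/np.linalg.norm(X-o);u=np.cross(np.cross(d1,d2),v);u/=np.linalg.norm(u)
print("rim",brentq(lambda a:ax(a)@u,0,.9), "size",np.linalg.norm(d1-d2)*np.linalg.norm(X-o))
for a,b in(((470,185),(680,105)),((495,332),(600,290)),((237,178),(290,153)),((325,347),(378,320)),((385,50),(480,185))):
    n=np.cross(ray(c,*px(a),1)[1],ray(c,*px(b),1)[1])
    try:print(a,b,brentq(lambda t:ax(t)@n,-.2,.9))
    except ValueError:print("no")
# plate near edge in this view
q=[onz(c,*px(p),.012,1) for p in((425,560),(635,500))];D=q[1]-q[0];print(q,np.arctan2(D[1],D[0]))
for a in(.2,.25,.3):print(a,X-.13*ax(a))
E
```

```text
rim 0.28428495813186244 size 0.03551250399902653
(470, 185) (680, 105) 0.24816842683848017
(495, 332) (600, 290) 0.2148300336369246
(237, 178) (290, 153) 0.2704865095713322
(325, 347) (378, 320) 0.3196841321606119
no
[array([0.68585307, 0.02156935, 0.012     ]), array([0.76966775, 0.05075442, 0.012     ])] 0.3350788323819654
0.2 [ 0.51802152 -0.09323527  0.20147299]
0.25 [ 0.51937448 -0.09271362  0.19513749]
0.3 [ 0.52102119 -0.09207871  0.18888237]
```

```bash
cat >> h.py <<'E'
from scipy.spatial.transform import Rotation as Ro
def delta(P,T,P0=None,R0=None):
    s=arm.state();p=s["eef_pos"] if P0 is None else np.asarray(P0);R=Ro.from_euler("xyz",s["eef_rot"]) if R0 is None else R0
    return R.inv().apply(np.asarray(P)-p),(R.inv()*T).as_rotvec()
G=Ro.from_euler("xyz",[np.pi,0,-.365])
def show(P,T):
    d,r=delta(P,T);print("shift",d.round(4),"rot",r.round(4),"norm",np.linalg.norm(d).round(3),np.linalg.norm(r).round(3))
E
python3 -c "
from h import *
show([.5304,-.2287,.14],G)"
```

```text
shift [-0.0961 -0.1091  0.0359] rot [-0.6786 -0.4608  1.8454] norm 0.15 2.02
```

>>> {"fn": "step_hand", "kwargs": {"moves": [[[-0.019,-0.022,0.007],[-0.062,-0.042,0.167]],[[-0.038,-0.044,0.014],[-0.123,-0.084,0.335]],[[-0.058,-0.066,0.021],[-0.185,-0.126,0.503]],[[-0.077,-0.088,0.028],[-0.246,-0.167,0.67]],[[-0.096,-0.109,0.036],[-0.308,-0.209,0.838]]]}}

```text
clock: 2.28
eef_pos: [0.5311, -0.2303, 0.1466]
eef_rot: [-2.954, -0.382, 0.619]
force: [0.5, -0.1, -0.2]
finger_gap: 1.003
finger_force: 0.0
```

```bash
python3 -c "
from h import *
show([.5304,-.2287,.14],G)"
```

```text
shift [-0.0021 -0.0005  0.0064] rot [-0.3581 -0.2596  1.0044] norm 0.007 1.097
```

>>> {"fn": "step_hand", "kwargs": {"moves": [[[0,0,0],[-0.06,-0.043,0.168]],[[0,0,0.001],[-0.119,-0.087,0.335]],[[-0.001,0,0.002],[-0.179,-0.13,0.502]],[[-0.001,0,0.003],[-0.239,-0.173,0.67]],[[-0.001,0,0.004],[-0.298,-0.216,0.837]]]}}

```text
clock: 2.9
eef_pos: [0.532, -0.2285, 0.1435]
eef_rot: [-3.084, -0.049, -0.199]
force: [-0.5, -0.3, 0.2]
finger_gap: 1.004
finger_force: 0.0
```

```bash
python3 -c "
from h import *
show([.5304,-.2287,.14],G)"
```

```text
shift [-0.0017  0.0007  0.0034] rot [-0.0617 -0.0442  0.1678] norm 0.004 0.184
```

>>> {"fn": "step_hand", "kwargs": {"moves": [[[-0.002,0.001,0.003],[-0.062,-0.044,0.168]],[[-0.002,0.001,0.003],[-0.062,-0.044,0.168]],[[-0.002,0.001,0.003],[-0.062,-0.044,0.168]]]}}

```text
clock: 3.28
eef_pos: [0.5296, -0.2294, 0.1375]
eef_rot: [-3.138, 0.003, -0.358]
force: [0.1, 0.0, 0.2]
finger_gap: 0.999
finger_force: 0.0
```

```bash
python3 - <<'E'
from h import *
import pickle
f={}
for n in("wrist",):
    c=arm.calibration(n);f[n]=(c,arm.grab_frame(n)[:,:,::-1].copy())
pickle.dump(f,open("v3.pkl","wb"))
show([.5304,-.2287,.039],G)
c,w=f["wrist"];h=cv2.cvtColor(w,cv2.COLOR_BGR2HSV)
y=-.365
p=[proj(c,[.5304+s*.022*.357-.0*.934,-.2287+s*.022*.934,.078],1) for s in(1,-1)];print(p)
cv2.imwrite("pics/w3.png",np.clip(cv2.resize(w[184:384,120:390],(800,593),interpolation=cv2.INTER_CUBIC)*1.7,0,255).astype(np.uint8))
E
```

```text
shift [ 0.0012 -0.001   0.0978] rot [-0.004   0.0042  0.0055] norm 0.098 0.008
[array([225.80605464, 208.61568458]), array([285.59046653, 209.12194019])]
```

View pics/w3.png

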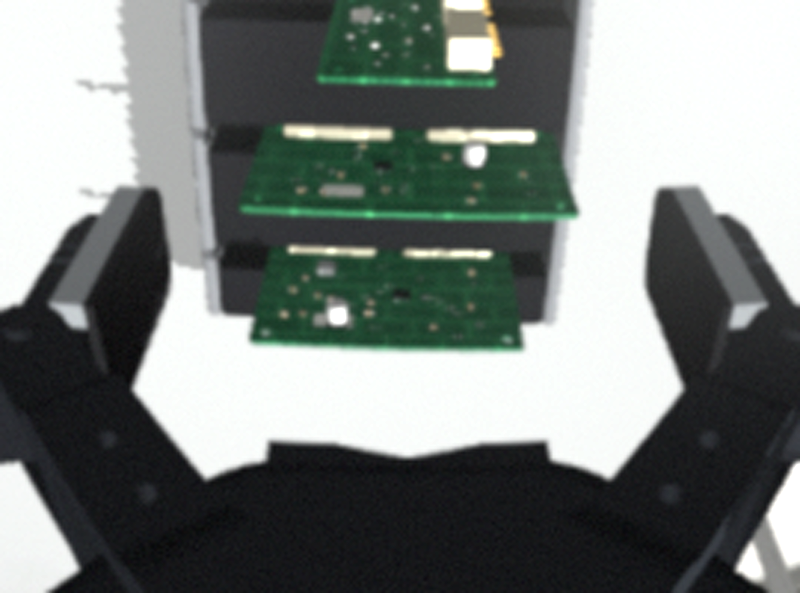

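The wrist view shows the small board's top edge between (320,82) and (495,86) in the crop, square to the fingers and roughly centred. I'll compute the correction.

```bash
python3 - <<'E'
from h import *
import pickle
c=pickle.load(open("v3.pkl","rb"))["wrist"][0]
A,B=[onz(c,120+u*.3375-.33,184+v*.3373-.33,.078,1) for u,v in((320,82),(495,86))]
d=A-B;m=(A+B)/2;print(A,B,m,np.linalg.norm(d),np.arctan2(d[1],d[0])-np.pi/2)
m=m+.002*np.array([.934,-.357,0]);print(m);show([m[0],m[1],.039],G)
E
```

```text
[ 0.53577793 -0.20861969  0.078     ] [ 0.51955043 -0.24914145  0.078     ] [ 0.52766418 -0.22888057  0.078     ] 0.04365025424538599 -0.3809061864833785
[ 0.52953218 -0.22959457  0.078     ]
shift [0.0007 0.0002 0.0978] rot [-0.004   0.0042  0.0055] norm 0.098 0.008
```

>>> {"fn": "step_hand", "kwargs": {"moves": [[[0,0,0.035],[0,0,0]],[[0,0,0.07],[0,0,0]],[[0,0,0.092],[0,0,0]],[[0,0,0.097],[0,0,0]],[[0,0,0.097],[0,0,0]]]}}

```text
clock: 3.95
eef_pos: [0.5286, -0.2296, 0.0383]
eef_rot: [-3.137, 0.007, -0.362]
force: [-0.3, -0.7, -0.3]
finger_gap: 1.003
finger_force: 0.0
```

>>> {"fn": "step_hand", "kwargs": {"moves": [[[0,0,0],[0,0,0]],[[0,0,0],[0,0,0]],[[0,0,0],[0,0,0]],[[0,0,0],[0,0,0]],[[0,0,0],[0,0,0]]], "finger_gap": 0}}

```text
clock: 4.58
eef_pos: [0.5294, -0.2297, 0.039]
eef_rot: [-3.138, 0.005, -0.362]
force: [-0.9, 0.7, 6.8]
finger_gap: 0.519
finger_force: 61.2
```

>>> {"fn": "step_hand", "kwargs": {"moves": [[[0,0,0],[0,0,0]],[[0,0,0],[0,0,0]],[[0,0,0],[0,0,0]]], "finger_gap": 0}}

```text
clock: 4.95
eef_pos: [0.5293, -0.2297, 0.039]
eef_rot: [-3.138, 0.006, -0.362]
force: [-1.0, -0.7, 6.3]
finger_gap: 0.519
finger_force: 61.2
```

>>> {"fn": "step_hand", "kwargs": {"moves": [[[0,0,-0.008],[0,0,0]],[[0,0,-0.02],[0,0,0]],[[0,0,-0.04],[0,0,0]],[[0,0,-0.065],[0,0,0]],[[0,0,-0.09],[0,0,0]]]}}

```text
clock: 5.58
eef_pos: [0.5283, -0.2293, 0.1287]
eef_rot: [-3.137, 0.009, -0.362]
force: [0.0, -0.2, 0.1]
finger_gap: 0.518
finger_force: 61.4
```

>>> {"fn": "step_hand", "kwargs": {"moves": [[[0,0,-0.03],[0,0,0]],[[0,0,-0.05],[0,0,0]],[[0,0,-0.05],[0,0,0]],[[0,0,-0.05],[0,0,0]]]}}

```text
clock: 6.08
eef_pos: [0.5284, -0.2295, 0.1768]
eef_rot: [-3.137, 0.01, -0.362]
force: [-0.9, -0.1, -0.7]
finger_gap: 0.518
finger_force: 61.4
```

```bash
python3 - <<'E'
from h import *
import pickle
c=arm.calibration("wrist");w=arm.grab_frame("wrist")[:,:,::-1].copy();s=arm.state()
pickle.dump((c,w,s["eef_pos"],s["eef_rot"]),open("v4.pkl","wb"))
print(s["finger_gap"],s["eef_pos"],s["eef_rot"])
cv2.imwrite("pics/w4.png",np.clip(cv2.resize(w[184:384,120:390],(800,593),interpolation=cv2.INTER_CUBIC)*1.7,0,255).astype(np.uint8))
E
```

```text
0.5184700607452505 [ 0.52818394 -0.22938957  0.17633837] [-3.13694636  0.01065687 -0.36181492]
```

View pics/w4.png

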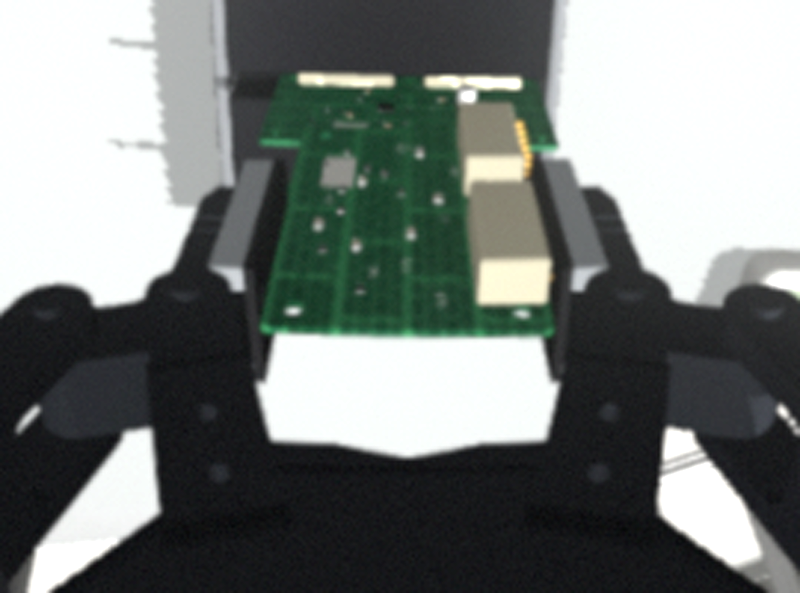

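The board is held square between the pads, component side towards the wrist camera, top corners (263,333) and (553,333). Next I'll work out its pose in the tool and the final target.

```bash
python3 - <<'E'
from h import *
import pickle
c,w,p,r=pickle.load(open("v4.pkl","rb"));R=Ro.from_euler("xyz",r)
q=[]
for u,v in((263,333),(553,333)):
    o,d=ray(c,120+u*.3375-.33,184+v*.3373-.33,1);o=R.inv().apply(o-p);d=R.inv().apply(d);q.append(o+d*(-.039-o[2])/d[2])
print("top corners tool",np.round(q,4),np.round(np.mean(q,0),4))
# board in tool: z_b=+x_t, y_b=-z_t, x_b = y x z
psi,a=.366,.265
F=np.array([.6369,-.0474,.2273])-.13*np.array([np.cos(psi)*np.cos(a),np.sin(psi)*np.cos(a),np.sin(a)])
L=Ro.from_euler("ZY",[psi,-a]);Lm=L.as_matrix();print(Lm.round(3))
T=Ro.from_matrix(np.c_[Lm[:,0],-Lm[:,1],-Lm[:,2]])
xb=np.mean(q,0)[0];face=np.array([xb+.008,np.mean(q,0)[1],-.004])
P=F-T.apply(face);print("F",F,"TCP",P,T.as_euler("xyz"))
np.save("T.npy",np.r_[P,T.as_rotvec()]);show(P,T)
E
```

```text
top corners tool [[-0.0018 -0.0214 -0.039 ]
 [-0.0018  0.0222 -0.039 ]] [-0.0018  0.0004 -0.039 ]
[[ 0.901 -0.358 -0.245]
 [ 0.345  0.934 -0.094]
 [ 0.262  0.     0.965]]
F [ 0.51974778 -0.09230076  0.1932518 ] TCP [ 0.51498333 -0.09371555  0.18776236] [ 3.14159265 -0.265       0.366     ]
shift [-0.0605 -0.1223 -0.0102] rot [ 0.0882  0.2617 -0.7247] norm 0.137 0.776
```

>>> {"fn": "step_hand", "kwargs": {"moves": [[[-0.012,-0.024,-0.002],[0.018,0.052,-0.145]],[[-0.024,-0.049,-0.004],[0.035,0.105,-0.29]],[[-0.036,-0.073,-0.006],[0.053,0.157,-0.435]],[[-0.048,-0.098,-0.008],[0.071,0.209,-0.58]],[[-0.0605,-0.1223,-0.0102],[0.0882,0.2617,-0.7247]]]}}

```text
clock: 6.75
eef_pos: [0.5148, -0.0928, 0.1874]
eef_rot: [3.141, -0.266, 0.371]
force: [-0.7, 0.5, -0.2]
finger_gap: 0.515
finger_force: 61.4
```

>>> {"fn": "step_hand", "kwargs": {"moves": [[[0,0,0],[0,0,0]],[[0,0,0],[0,0,0]]]}}

```text
clock: 7.0
eef_pos: [0.5159, -0.0947, 0.1883]
eef_rot: [3.14, -0.266, 0.365]
force: [-1.1, 0.0, -0.5]
finger_gap: 0.516
finger_force: 61.5
```

```bash
python3 - <<'E'
from h import *
import pickle
v=np.load("T.npy");show(v[:3],Ro.from_rotvec(v[3:]))
f={}
for n in("wrist","scene","side"):
    c=arm.calibration(n);f[n]=(c,arm.grab_frame(n)[:,:,::-1].copy())
pickle.dump(f,open("v5.pkl","wb"))
o=np.zeros((600,800,3),np.uint8)
s=f["scene"][1];w=f["wrist"][1];d=f["side"][1]
F=[.52,-.092,.193]
def crop(img,u,v,W,H):
    u,v=int(np.clip(u,0,512-W)),int(np.clip(v,0,384-H));print(u,v);return img[v:v+H,u:u+W]
o[:300,:400]=cv2.resize(w,(400,300))
p=proj(f["scene"][0],F);o[:300,400:]=cv2.resize(crop(s,p[0]-40,p[1]-40,100,75),(400,300),interpolation=cv2.INTER_CUBIC)
p=proj(f["side"][0],F);o[300:,:400]=cv2.resize(crop(d,p[0]-50,p[1]-37,100,75),(400,300),interpolation=cv2.INTER_CUBIC)
o[300:,400:]=cv2.resize(crop(s,250,250,100,75),(400,300),interpolation=cv2.INTER_CUBIC)
cv2.imwrite("pics/f1.png",np.clip(o*1.5,0,255).astype(np.uint8))
E
```

```text
shift [-0.0006 -0.0012  0.0004] rot [ 0.0023 -0.0005 -0.001 ] norm 0.001 0.003
222 166
243 133
250 250
```

View pics/f1.png

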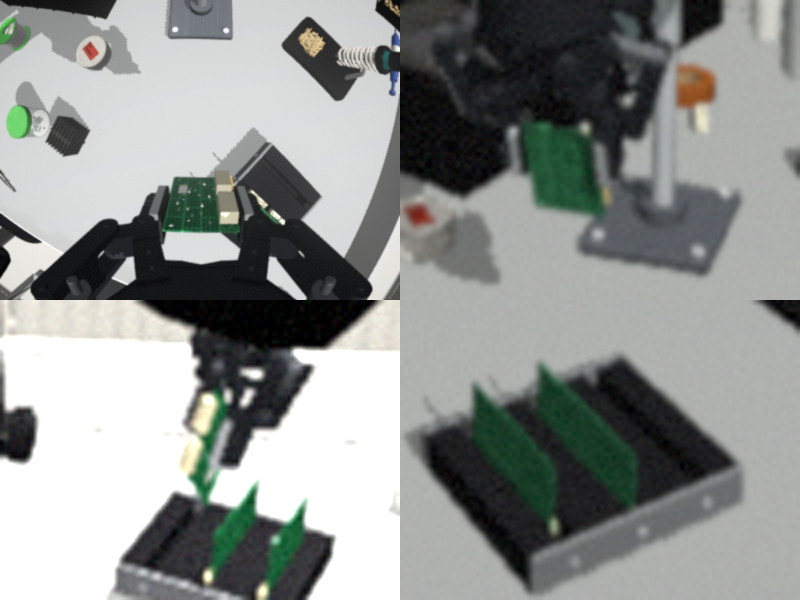

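All three views show the board held in front of the lens, with the other two boards still in their slots; in the side crop the barrel front is at about (33,435). For the last check, I'll compare the board's green corners in the scene view with where they should be.

```bash
python3 - <<'E'
from h import *
import pickle
f=pickle.load(open("v5.pkl","rb"))
cs,s=f["scene"];cd,d=f["side"]
X=np.array([.6369,-.0474,.2273]);print("glass in side",proj(cd,X),"seen ~(251,166.7)")
L=Ro.from_euler("ZY",[.366,-.265]).as_matrix();F=X-.13*L[:,0]
# board axes: z=Lx,y=Lz,x=y x z = Ly
C=lambda x,y,z:F+L@np.array([z-.008,x-.0005,y])
h=cv2.cvtColor(s,cv2.COLOR_BGR2HSV);m=cv2.inRange(h,(45,90,25),(90,255,200));m[:190]=0;m[225:]=0;m[:,:245]=0;m[:,280:]=0
n,l,st,ce=cv2.connectedComponentsWithStats(m);k=1+st[1:,4].argmax();m=(l==k).astype(np.uint8)
ct=max(cv2.findContours(m,0,2)[0],key=cv2.contourArea);q=cv2.approxPolyDP(ct,3,True)[:,0]
print("seen",st[k],ce[k],q.tolist())
pr=np.array([proj(cs,C(x,y,0)) for x,y in((.023,.035),(-.022,.035),(-.022,-.035),(.023,-.035))]);print("pred",pr.round(1),pr.mean(0))
h=cv2.cvtColor(d,cv2.COLOR_BGR2HSV);m=cv2.inRange(h,(45,90,25),(90,255,200));m[:145]=0;m[184:]=0;m[:,:280]=0;m[:,304:]=0
ys,xs=np.nonzero(m);lo=ys>ys.max()-3;hi=ys<ys.min()+3
print("side seen bottom",xs[lo].mean(),ys.max(),"top",xs[hi].mean(),ys.min())
print("side pred",[proj(cd,C(x,y,0)).round(1) for x,y in((.023,.035),(-.022,.035),(-.022,-.035),(.023,-.035))])
# lens front rim in side: dark barrel extents
b=(d[...].max(2)<60);print(["".join("#" if v else "." for v in r) for r in b[150:186:2,225:262]])
E
```

```text
glass in side [249.55235877 166.07080097] seen ~(251,166.7)
seen [253 196  20  24 329] [261.76595745 207.22492401] [[253, 197], [256, 215], [271, 219], [269, 201]]
pred [[251.3 196.5]
 [269.9 199.1]
 [272.1 220.1]
 [254.3 217.4]] [261.93070519 208.29947923]
side seen bottom 293.6 183 top 297.0 155
side pred [array([302.9, 163.5]), array([296.8, 155.4]), array([289.3, 176.8]), array([294.9, 185.3])]
['##################...................', '##################...................', '##################...................', '##################...................', '###################..................', '###################...####...........', '##########################...........', '###########################..........', '###########################..........', '##########################...........', '##########################...........', '##################..#####............', '#################....................', '#################....................', '#################....................', '#################....................', '################.....................', '################.....................']
```

>>> {"fn": "step_hand", "kwargs": {"moves": [[[0,0,0],[0,0,0]],[[0,0,0],[0,0,0]],[[0,0,0],[0,0,0]],[[0,0,0],[0,0,0]]]}}

```text
clock: 7.65
eef_pos: [0.516, -0.0943, 0.1889]
eef_rot: [3.139, -0.267, 0.367]
force: [-0.2, -0.2, 0.0]
finger_gap: 0.516
finger_force: 61.5
```

```bash
python3 -c "
from rig import arm
print(arm.finish_job())"
```

```text
the job is handed in; nothing more can be done
None
```

The small board is held still on the lens axis, about 13 cm from the glass, component side to the lens and same end up, and I handed the job in at 7.65 s. The last pictures put it within 1–3 mm of target, lens tilt is good to about 0.03 rad, the other two boards are in their slots, and no contact with anything else was seen.

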